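# Lock the levelling bolt of the router base

### The job

The router base has been levelled; lock its left levelling bolt without losing the setting. Slide the 24 mm open spanner fully onto the bolt's hex head, handle beside the machine where the fixed foot will stop it, then tighten the brass jam nut clockwise onto its lug to 0.5 N m, give or take a quarter. Let go with the spanner left lying on the head and the bolt still within a tenth of a turn of its setting, and do not disturb the other things.

Things in the scene. Friction and masses are not known exactly. Their poses are not given: they have to be found in the camera images.
- head_center (a point): Centre of the levelling bolt's steel hex head (24 mm across flats, 10 mm high, lower face on the table, z = 0), 5 mm up on the vertical bolt axis. Two flats face +y and -y of this point, z is up: the spanner fits with its own x axis parallel to this x, its handle to +x, beside the machine. The bolt turns in its lug at about 0.13 N m, so a nut being tightened drags it round unless the head is held.
- head_mark (a point): Red paint mark on the bolt's head, 12 mm from the bolt axis along the +x of head_center. It shows the bolt's setting: it moves 7.4 mm when the bolt turns a tenth of a turn.
- lug_top (a point): Point on the bolt axis at the top face of the black steel lug that carries the bolt: 44 mm wide, 12 mm thick, underside at z = 45 mm, top at z = 57 mm, ending 22 mm beyond the bolt; the bolt is 75 mm out from the machine's side rail (rail 22 to 62 mm high, aluminium bed behind it up to 102 mm). Axes: x along the rail away from the robot, y out of the rail towards the bolt, z up.
- nut_center (a point): Centre, on the bolt axis, of the brass hex jam nut above the lug: 24 mm across flats, 10 mm high (z = 57.5 to 67.5 mm); two flats face its +y and -y, the rest every 60 degrees. The 16 mm bolt stands 12.5 mm out of it. Seen from above it runs easily clockwise (0.05 N m) for an unknown 0.2 to 1.2 rad until it meets the lug; there it takes 0.25 N m to turn, rising 2.5 N m per rad.
- nut (a joint): How far the jam nut has been wound up (clockwise) after meeting the lug, rad; 0 while it is loose. Winding it takes 0.25 N m + 2.5 N m/rad: 0.1 rad is 0.5 N m, the wanted tightness. Let go, it keeps up to 0.1 rad. Over 0.16 rad (0.65 N m) it is overtightened.
- fixed_foot (a point): Centre, 10 mm up, of a round fixed steel foot (radius 18 mm, 22 mm high) under a bracket of the machine's side rail, 158 mm from the bolt along the rail and 62 mm nearer the rail. The handle of the spanner, once on the head, can swing only some 3 to 9 degrees clockwise before its edge meets this foot. Axes as lug_top.
- spanner_jaw (a point): Centre of the jaw of the 24 mm single-ended open spanner (steel, 9 mm thick, lying flat, about 0.27 kg), 4.5 mm above its underside. x runs along the handle; the mouth opens to -x. Jaw 25.5 mm wide; its tips, flared to 33 mm, reach 14.5 mm ahead of the point; its back is 14.6 mm behind it. Head 51 mm wide; the handle ends 180 mm from the point.
- spanner_grip (a point): Point on the spanner's handle, 75 mm from the jaw's centre, near its balance, half-way up; same axes as spanner_jaw. Handle 20 mm wide, 7 mm thick (1 to 8 mm above the table).
- small_spanner: Smaller combination spanner, 150 mm, lying on the table with a ring at one end; origin under its middle. Not for this bolt.
- screwdriver: Screwdriver with an orange handle, 200 mm, lying on the table; origin under its middle.
- motor: Loose stepper motor, 42 x 42 x 41 mm, shaft up to 63 mm; origin under its middle.
- mouse: Black computer mouse, 106 x 60 x 34 mm; origin on the table under it.
- coupler: Aluminium shaft coupler, 25 mm diameter, 30 mm high, standing on the router's bed plate; origin under it.
- bearing_block: Aluminium bearing block, 40 x 34 x 28 mm, on the router's bed plate (bed top at z = 102 mm); origin under it.
- parts_tray: Blue two-part tray of nuts and screws, 120 x 160 x 35 mm; origin under it.
Not all that is in view belongs to the job. What is shaped like the part that bears spanner_jaw but brown is not meant.

How it is judged (in metres and radians):
On the way, in this order (a step that is already met when the one before it is completed fails the run):
1. the spanner lies flat on the table with its jaw fully on the bolt's hex head (horizontal distance between spanner_jaw and head_center below 0.005 m and height (world z) of spanner_jaw below 0.008 m and angle between spanner_jaw's own z axis and vertical below 0.08 rad), for 0.2 s.
2. with the spanner on the head, the jam nut is wound up tight (value of joint nut above 0.04 rad and horizontal distance between spanner_jaw and head_center below 0.008 m), for 0.2 s.
At the end, for the whole second after the job is handed in: The jam nut is wound up 0.04 to 0.16 rad against the lug (0.35 to 0.65 N m) and stays so when let go; the bolt is within a tenth of a turn of its setting (its paint mark within 7.4 mm); the spanner lies flat on the table with its jaw within 8 mm of the head's centre; nothing is held (all of step 2 and value of joint nut below 0.16 rad and distance of head_mark from where it was at the start of the episode below 0.0074 m and height (world z) of spanner_jaw below 0.008 m and angle between spanner_jaw's own z axis and vertical below 0.08 rad); the robot touches nothing.
It fails at once if the jam nut is overtightened (wound up more than 0.16 rad, 0.65 N m) (value of joint nut above 0.16 rad).
It fails at once if another thing is moved more than 30 mm (distance of any of small_spanner, screwdriver, motor, mouse, coupler, bearing_block, parts_tray from where it was at the start of the episode above 0.03 m).
It also fails if it takes over 72 s, if anything falls off the work surface, if the arm or the gripper's body presses on something with over 40 N, if the wrist force passes 120 N, or if a joint passes its speed limit or range.

### The arm

A 6-joint arm with a two-finger parallel gripper is mounted at the origin on the work surface. World frame = base frame: x ahead of the robot, y to its left, z up, the work surface at z = 0. Lengths are in mm, angles in rad, forces in N, time in s.
With the tool pointing down it reaches from about 400 to 925 mm from the base axis. Payload 12.5 kg.
Tool frame: the origin (TCP) lies between the finger pads; the fingertips stand 25 mm ahead of it and the grasp point (between the pads) lies 6 mm ahead of it; z points along the fingers, y is the line along which they close (so a half turn about z gives the same grasp; the last joint's range is limited). The gripper opens to 95 mm and grips with 3 to 60 N. Pads are 20 mm wide; open, the fingers measure 119 mm over their backs; the gripper's body (75 mm by 180 mm) begins 59 mm behind the grasp point.
Start: joints at [-1.442, 0.491, 1.559, -0, 1.092, -0.106], TCP at [145.427, -607.861, 239.661] pointing down, gripper open.
Joint ranges: [-3.1, 3.1], [-0.84, 2.19], [0.05, 2.79], [-1.13, 4.28], [0.06, 2.93], [-2.69, 2.69]. Speed limits (rad/s): [2.22, 2.22, 2.79, 3.14, 3.14, 3.14].

### API

Orientations are given as [roll, pitch, yaw] about the fixed x, y, z axes, in that order (R = Rz(yaw) Ry(pitch) Rx(roll)).
In Python, from cell import state, read_camera, job_done, cut_out gives the robot as it stands. The module is installed in compiled form; this text tells all that it offers.
- The arm moves only by the tool jog_arm, never from a script. Its argument "motion" is a list of rows, each a list of 2 entries, a list of its own where there are three numbers: the shift along the tool's x, y, z in mm, then the turn about the tool's z in rad. A call has 1 to 5 rows; each row is the pose to reach, as a shift and turn from the pose commanded when the call began, along the tool's axes at that moment; what a row does not reach only later rows make up. A row lasts 1/10 s, in which the tool goes at most 50 mm and 8.59 degrees, less where a joint would pass 70% of its speed; a pose out of reach is approached as far as the arm can. A call with a gripper value outside its range is refused whole. "grip" is the closure, from 0 (fully open) to 1 (shut), set as the call begins (left out, the last holds). The fingers move at their own pace and stop on an object; the grip force is fixed at half the most. Time passes only in rows, so rows that repeat a pose let the fingers close. It gives the time, the measured TCP pose, the force, the opening and the grip force at its end, in the units of the state.
- state(): the state, without advancing time (a new reading comes with each control period).
- read_camera(name): name is "scene" or "top" or "wrist"; returns a dict with "img" (480x640x3 uint8, blue, green, red), "vertical_fov" (degrees; the focal length in pixels is half the picture's height over the tangent of half this angle, whatever the lens; pixels are square), "cx", "cy" (the principal point, pixels), "extrinsics" (4x4, takes a point from camera to world coordinates). Camera axes: x right, y up, looking along -z (the intrinsics and any distortion apply to the point x, -y, -z); pixel columns grow to the right and rows downward; lengths in mm; the calibration is good to about 2 mm. A picture is of the moment at which its call begins. There is no depth.
- job_done(): hands the job in; it is judged then, once.
Trained networks look in a picture, given as the dict that the camera call returned (one of the last four; its "shot" number tells which), for a name from the list of things; names that differ only in an ending like _2 or _b are one class to them, and where a whole thing is asked for, a point or a joint stands for the part that bears it (a point fixed in the world has none). Each returns a list of dicts, best first, with "p" (0 to 1); they miss things now and then, are a little off and sometimes report something else, mostly with a low value. They report only what shows in the picture. A call takes as long as a camera call. They do not tell look-alikes from the thing itself.
- cut_out(name, picture): "region" (480x640 bool, what is visible of it) and "box" ([left, top, right, bottom] in pixels, round what is visible of it).
The state is a dict: "t": time; "joints": joint angles; "qvel": joint speeds; "tau": joint torques, N m; "eef_pos": TCP position; "tcp_rot": TCP orientation; "ft_force": force on the tool from outside, world axes, zero at the start; "moment": the same for the moment, N m; "opening": opening from 0.0 (shut) to 1.0 (fully open); "grip_force": force on a finger pad.
Only numpy, scipy, OpenCV 4.12 (cv2) and the standard library are available. Lean on these libraries where they do the work, as an engineer would, in place of code of your own. Each camera call takes 0.05 s, during which the arm holds its last target. There are 200 camera calls.

## Working session

There is one attempt and no reset: what is moved stays moved. The work goes in short steps, Python scripts to look and compute and a tool call to move; the robot and the scene stay as the last step left them, time stands still between calls to the robot, and variables do not carry over. Pictures are saved under pics/ and viewed, at most 10 in all, crops included, and the job is handed in when it is done.

Besides the shell and the picture viewer there is one more tool, called after "Emit:" by a JSON object that holds its "op" and its "data", one argument or row to a line. jog_arm: Moves the arm, as the interface text tells. Its arguments: {"type":"object","properties":{"motion":{"type":"array"},"grip":{"type":"number"}},"required":["motion"]}

```bash
mkdir -p pics
python3 - <<'E'
from cell import *
import cv2,numpy as np
s=state();print(s)
ims=[]
for n in ["scene","top"]:
    p=read_camera(n);cv2.imwrite(f"pics/{n}0.png",p["img"])
    print(n,p["vertical_fov"],p["cx"],p["cy"],p["extrinsics"].tolist() if hasattr(p["extrinsics"],'tolist') else p["extrinsics"],[k for k in p if k!="img"])
    for o in ["spanner_jaw","nut","head_center","small_spanner","motor"]:
        for d in cut_out(o,p)[:3]: print(o,d["p"],d["box"])
E
```

```text
{'t': 0.0, 'joints': array([-1.44158672e+00,  4.91550041e-01,  1.55946865e+00, -8.47922672e-07,
        1.09165329e+00, -1.05602074e-01]), 'qvel': array([ 9.79110458e-04,  7.07186116e-04, -2.25326915e-05, -2.12332942e-03,
       -9.04513653e-04, -6.78420885e-04]), 'tau': array([-1.51916756e-03, -6.12647223e+01, -2.58182734e+01,  6.92371815e-02,
        4.81723482e-02, -8.03171520e-05]), 'eef_pos': array([ 145.40528737, -607.63020045,  239.06102559]), 'tcp_rot': array([-3.14051927e+00, -1.13019034e-04,  2.34812011e-01]), 'ft_force': array([-0.21982806, -0.18909339,  0.18832494]), 'moment': array([-0.02980158,  0.00119362, -0.0178744 ]), 'grip_force': 0.0, 'opening': 0.9968989641478894}
scene 53.304447879738746 324.0531268638223 243.5473509572011 [[-0.6215876025229792, -0.4885701569116428, 0.6123136893497217, 1116.8467604978389], [0.783344096822589, -0.3886175993494281, 0.4851271868789561, 495.7199668524251], [0.0009372101883248494, 0.7812013589665728, 0.6242784301782681, 706.3517295500233], [0.0, 0.0, 0.0, 1.0]] ['vertical_fov', 'cx', 'cy', 'extrinsics', 'shot']
spanner_jaw 0.97 [356.
[... 368 characters left out ...]
34624260138452 [[-0.02696952588994509, 0.9984803366642924, -0.048058942643722666, 429.6234444306086], [-0.9996281959875931, -0.0267450601648322, 0.005307687195890689, 48.18232595850298], [0.004014281985797135, 0.048184219943261004, 0.9988303992613548, 1668.2071689567008], [0.0, 0.0, 0.0, 1.0]] ['vertical_fov', 'cx', 'cy', 'extrinsics', 'shot']
spanner_jaw 0.96 [213.0, 319.2, 237.2, 395.0]
spanner_jaw 0.71 [251.8, 204.9, 269.6, 274.6]
spanner_jaw 0.54 [404.9, 304.7, 423.2, 343.6]
nut 0.36 [300.9, 271.5, 321.3, 313.6]
head_center 0.67 [252.7, 203.1, 268.7, 275.5]
head_center 0.62 [338.4, 235.0, 345.8, 244.3]
small_spanner 0.9 [191.9, 255.9, 208.9, 299.6]
motor 0.69 [281.9, 153.0, 302.0, 169.5]
```

View pics/scene0.png

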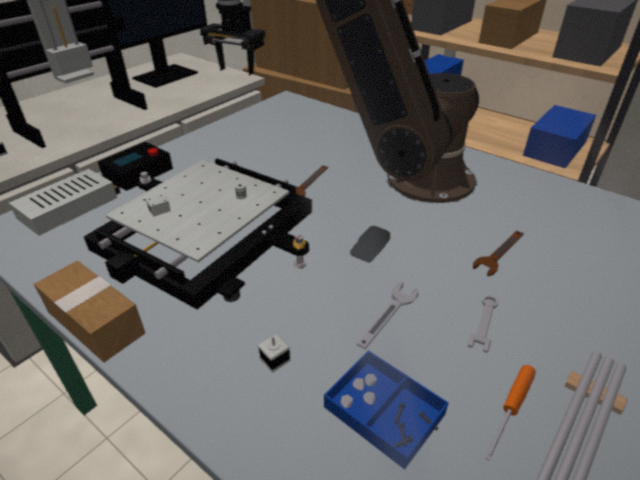

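View pics/top0.png

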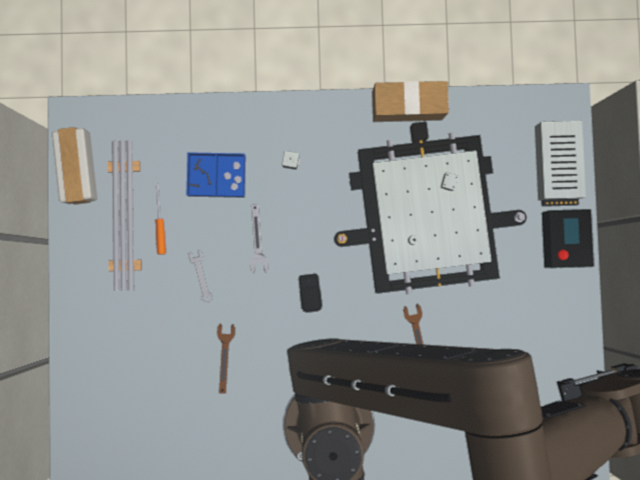

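The scene camera shows the silver spanner around (390,310) and the bolt with its lug around (299,250). In the top view the spanner is at (258,235) with its jaw towards the robot at (259,265), the bolt is at (342,239) and the foot at (355,181). The brown look-alikes are at (224,355) and (415,320).

```bash
cat > h.py <<'E'
from cell import *
import cv2,numpy as np
def cam(p):
    f=240/np.tan(np.radians(p["vertical_fov"]/2));return f,p["cx"],p["cy"],np.array(p["extrinsics"])
def ray(p,uv):
    f,cx,cy,E=cam(p);d=E[:3,:3]@np.array([(uv[0]-cx)/f,-(uv[1]-cy)/f,-1]);return E[:3,3],d
def at(p,uv,z):
    o,d=ray(p,uv);return o+d*(z-o[2])/d[2]
def proj(p,X):
    f,cx,cy,E=cam(p);c=E[:3,:3].T@(np.array(X,float)-E[:3,3]);return np.array([cx-f*c[0]/c[2],cy+f*c[1]/c[2]])
def shot(n,name=None):
    p=read_camera(n)
    if name: cv2.imwrite(f"pics/{name}.png",p["img"])
    return p
E
python3 - <<'E'
from h import *
p=shot("top")
for n,uv,z in [("jaw",(259,264),4.5),("hend",(255,206),4.5),("bolt",(341.5,238.5),70),("foot",(355,181),22),("rail1",(360,152),62),("rail2",(376,292),62)]:
    print(n,at(p,uv,z).round(1))
p=shot("scene")
for n,uv,z in [("jaw",(403,295),4.5),("hend",(363,344),4.5),("bolt",(299.5,241),78),("mount",(299,266),5)]:
    print(n,at(p,uv,z).round(1))
p=shot("wrist"); print(cam(p),state()["eef_pos"])
E
```

```text
jaw [452.3 182.1   4.5]
hend [616.8 189.7   4.5]
bolt [514.6 -48.7  70. ]
foot [678.  -94.3  22. ]
rail1 [ 751.8 -107.1   62. ]
rail2 [ 367.  -138.6   62. ]
jaw [460.4 184.5   4.5]
hend [618.  193.3   4.5]
bolt [526.2 -38.7  78. ]
mount [526.1 -43.2   5. ]
(np.float64(407.369957944755), 315.5452102228902, 240.61323149877893, array([[ 2.31802004e-01,  9.28723454e-01,  2.89379640e-01,
         2.27459463e+02],
       [-9.72762922e-01,  2.21197844e-01,  6.93095369e-02,
        -5.88217518e+02],
       [ 3.59239995e-04, -2.97563873e-01,  9.54701845e-01,
         3.84819428e+02],
       [ 0.00000000e+00,  0.00000000e+00,  0.00000000e+00,
         1.00000000e+00]])) [ 145.41713135 -607.85722071  239.66513246]
```

Emit:
{"op": "jog_arm", "data": {
  "motion": [
    [[40,-33,0],0],
    [[85,-71,0],0],
    [[125,-104,0],0],
    [[160,-133,0],0],
    [[191,-159,0],0]
  ],
  "grip": 0
}}

```text
t: 1.25
eef_pos: [295.0, -407.1, 239.8]
tcp_rot: [3.141, -0.0, 0.234]
ft_force: [0.7, -0.4, 0.7]
opening: 1.002
grip_force: 0.0
```

Emit:
{"op": "jog_arm", "data": {
  "motion": [
    [[40,-33,0],0],
    [[85,-71,0],0],
    [[125,-104,0],0],
    [[160,-133,0],0],
    [[191,-159,0],0]
  ]
}}

```text
t: 1.75
eef_pos: [444.0, -207.9, 239.9]
tcp_rot: [3.141, -0.0, 0.235]
ft_force: [-0.1, -0.3, 0.2]
opening: 0.999
grip_force: 0.0
```

Emit:
{"op": "jog_arm", "data": {
  "motion": [
    [[40,-33,0],0],
    [[85,-71,0],0.05],
    [[125,-104,0],0.1],
    [[160,-133,0],0.15],
    [[191,-159,0],0.155]
  ]
}}

```text
t: 2.25
eef_pos: [592.8, -8.6, 239.8]
tcp_rot: [3.141, -0.0, 0.078]
ft_force: [1.2, -0.1, -0.2]
opening: 1.003
grip_force: 0.0
```

Run:
```python
from h import *
p=shot("wrist","w1");np.save("w1.npy",p,allow_pickle=True)
for o in ["nut","head_center","spanner_jaw"]:
    for d in cut_out(o,p)[:3]: print(o,d["p"],d["box"])
for X in [(520,-44,0),(520,-44,57),(520,-44,80)]: print(proj(p,X))
u=proj(p,(520,-44,30)).astype(int);x0=max(0,u[0]-100);y0=max(0,u[1]-75);print(x0,y0)
cv2.imwrite("pics/w1c.png",cv2.resize(p["img"][y0:y0+150,x0:x0+200],None,fx=4,fy=4,interpolation=cv2.INTER_CUBIC))
```

```text
nut 0.69 [0.0, 2.3, 71.5, 134.7]
nut 0.68 [338.3, 295.3, 373.1, 320.8]
head_center 0.72 [335.8, 298.2, 369.7, 320.2]
head_center 0.58 [336.4, 272.2, 370.2, 329.5]
head_center 0.39 [0.0, 0.0, 72.3, 133.8]
spanner_jaw 0.57 [91.3, 161.6, 149.4, 344.2]
[344.57265256 277.91687044]
[348.99278147 302.68089391]
[351.17868975 314.92756931]
246 215
```

View pics/w1c.png

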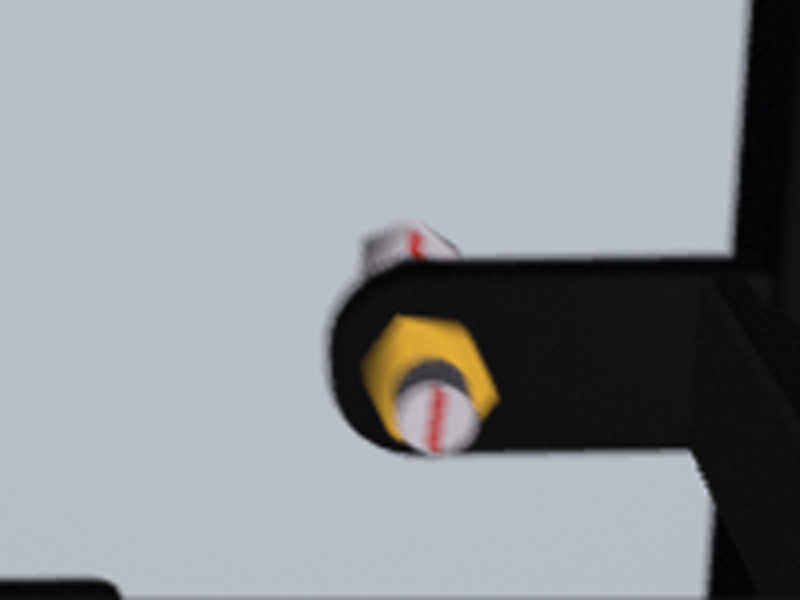

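Crop: the bolt top is at (355.5,319), with a red stripe running along x. The head's red mark shows at (350,275) below the lug. The brass nut is at about (353,308), rotated relative to the lug.

Run:
```python
from h import *
p=np.load("w1.npy",allow_pickle=True).item()
c=lambda x,y:(246+x/4,215+y/4)
b=at(p,c(438,416),80);print("bolt",b)
print("stripe",at(p,c(435,452),80),at(p,c(441,390),80))
print("mark",at(p,c(416,240),10),at(p,c(420,257),5), at(p,c(414,232),10))
print("headcorners",at(p,c(365,240),10),at(p,c(365,275),0),at(p,c(455,245),10))
l1,l2=at(p,c(450,262),57),at(p,c(735,255),57);print("lugedge +x",l1,l2,np.arctan2(*(l1-l2)[[0,1]]))
l1,l2=at(p,c(430,455),57),at(p,c(690,450),57);print("lugedge -x",l1,l2)
l1,l2=at(p,c(753,0),62),at(p,c(735,255),62);print("rail",l1,l2,np.arctan2(*(l1-l2)[[1,0]]))
print("lug end",at(p,c(330,350),57))
b[2]=0
for z in(57,10,0): print(z,proj(p,[b[0],b[1],z]))
print("spanner jaw det");
print(at(p,(120,335),4.5))
g=cv2.resize(p["img"][150:360,60:200],None,fx=2.8,fy=2.8);cv2.imwrite("pics/w1s.png",g)
```

```text
bolt [516.52569391 -47.98299531  80.        ]
stripe [508.09826059 -48.25146421  80.        ] [522.54925849 -47.96386049  80.        ]
mark [527.58653537 -47.95793149  10.        ] [521.09599992 -50.04672587   5.        ] [529.66416344 -47.2472878   10.        ]
headcorners [526.61251781 -35.37246841  10.        ] [513.01611687 -37.16182293   0.        ] [527.00638011 -57.72841215  10.        ]
lugedge +x [541.74217353 -50.08659471  57.        ] [ 548.15020209 -111.61436059   57.        ] -0.10377443360624058
lugedge -x [494.53013862 -50.69864671  57.        ] [ 500.31614005 -109.10348994   57.        ]
rail [ 605.87719206 -104.60919057   62.        ] [ 550.11168345 -109.94216029   62.        ] 0.09534210196655388
lug end [518.77656564 -25.89946146  57.        ]
57 [353.05850113 306.54407895]
10 [348.88953633 285.27505567]
0 [348.11853673 281.34160714]
spanner jaw det
[439.03022213 186.05257574   4.5       ]
```

Emit:
{"op": "jog_arm", "data": {
  "motion": [
    [[-20,-40,10],0.01],
    [[-40,-80,25],0.02],
    [[-60,-120,40],0.03],
    [[-75,-160,50],0.03],
    [[-85,-195,55],0.03]
  ]
}}

```text
t: 2.95
eef_pos: [489.7, 176.9, 184.2]
tcp_rot: [3.141, 0.001, 0.048]
ft_force: [0.8, -0.5, 0.1]
opening: 0.999
grip_force: 0.0
```

Run:
```python
from h import *
p=shot("wrist","w2");np.save("w2.npy",p,allow_pickle=True)
for o in ["spanner_jaw","spanner_grip"]:
  for d in cut_out(o,p)[:2]:
    r=d["region"].astype(np.uint8);print(o,d["p"],d["box"],r.sum())
d=cut_out("spanner_jaw",p)[0]["region"]
ys,xs=np.nonzero(d);W=np.array([at(p,(x,y),8)[:2] for x,y in zip(xs,ys)])
m=W.mean(0);u,s,v=np.linalg.svd(W-m,full_matrices=False);a=v[0]*np.sign(v[0][0]);n=np.array([-a[1],a[0]])
print("mean",m,"yaw",np.arctan2(a[1],a[0]));t=(W-m)@a;q=(W-m)@n
for lo in range(int(t.min()),int(t.max()),10):
    k=(t>=lo)&(t<lo+10);print(lo,q[k].min().round(1),q[k].max().round(1),k.sum())
print(t.min(),t.max())
```

```text
spanner_jaw 0.97 [172.9, 411.9, 227.4, 450.3] 1267
spanner_jaw 0.61 [275.3, 43.2, 336.5, 286.4] 7215
spanner_grip 0.82 [172.6, 415.4, 227.1, 453.7] 1239
spanner_grip 0.65 [274.7, 41.8, 339.3, 290.4] 7076
mean [268.31681637 281.21243521] yaw -1.5483078531592172
-26 -17.5 24.4 268
-16 -17.3 28.0 321
-6 -17.0 -0.1 141
4 -16.9 -0.8 138
14 -16.6 23.0 315
24 -11.5 20.7 81
-26.284308222714003 27.289312948714446
```

View pics/w2.png

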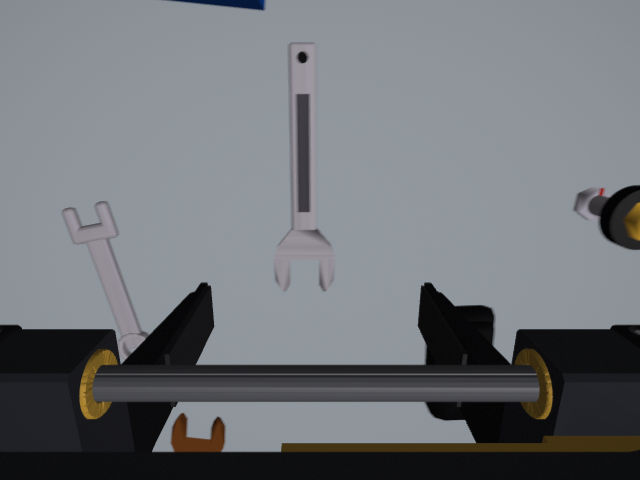

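The silver spanner runs from its tail at (302,43) to its jaw tips at rows 288-290, with the midline at u≈304. The small spanner is on the left, and the bolt head with its red mark shows at (600,192).

Run:
```python
from h import *
p=np.load("w2.npy",allow_pickle=True).item()
hd=at(p,(303,145),8);print(hd)
# sub-analysis by intensity instead of network: spanner brighter than table in column profile
g=cv2.cvtColor(p["img"],cv2.COLOR_BGR2GRAY).astype(int)
hsv=cv2.cvtColor(p["img"],cv2.COLOR_BGR2HSV)
mask=(p["img"][:,:,2].astype(int)-p["img"][:,:,0]>-4)|(g<80)
L=[]
for r in range(40,295,8):
    xs=np.nonzero(mask[r,265:345])[0]+265
    if len(xs):
        z=8 if r<225 else 9
        a,b=at(p,(xs.min()-.5,r),z),at(p,(xs.max()+.5,r),z);L.append((r,*((a+b)/2)[:2],np.linalg.norm(a-b)))
for l in L: print(np.round(l,1))
ys=np.nonzero(mask[30:300,297:308].any(1))[0]+30;print("rows",ys.min(),ys.max())
A=np.array([l for l in L if l[0]<225]);k=np.polyfit(A[:,1],A[:,2],1);print("yaw",np.arctan(k[0]),k)
for n,uv,z in [("tail",(302,42.5),8),("tipL",(284,290.5),9),("tipR",(326,290.5),9),("back",(305,256),9)]: print(n,at(p,uv,z))
b=[517.5,-48,0];print("bolt head proj",proj(p,[517.5,-48,10]),proj(p,[529.5,-47,7]))
```

```text
[550.26834339 189.33755294   8.        ]
[ 48.  618.2 195.5  12.2]
[ 56.  613.  194.3  14.5]
[ 64.  607.7 192.6  17.5]
[ 72.  602.3 192.1  16.8]
[ 80.  596.8 192.2  16.2]
[ 88.  591.4 191.6  17. ]
[ 96.  585.8 191.4  17.1]
[104.  580.1 192.   15.7]
[112.  574.4 191.8  15.8]
[120.  568.7 190.8  17.4]
[128.  562.9 190.2  18.3]
[136.  557.  189.6  17.6]
[144.  551.  190.1  16.2]
[152.  545.  189.1  17.8]
[160.  538.9 188.9  17.9]
[168.  532.7 189.4  16.4]
[176.  526.4 188.8  17.3]
[184.  520.2 187.8  17.4]
[192.  513.8 187.9  18.3]
[200.  507.3 187.3  17.6]
[208.  500.7 187.4  16.9]
[216.  494.1 187.2  17. ]
[224.  487.4 186.9  17.1]
[232.  480.9 186.2  24.5]
[240.  474.1 185.6  35.4]
[248.  467.2 185.3  43.9]
[256.  460.1 185.4  48.3]
[264.  453.  185.2  48.6]
[272.  445.8 184.5  48.1]
[280.  438.5 184.2  46.7]
[288.  431.2 183.9  38.5]
rows 43 258
yaw 0.05597076092958262 [5.60292813e-02 1.59102248e+02]
tail [621.93260928 192.79422453   8.        ]
tipL [428.02460003 200.91917092   9.        ]
tipR [429.71601779 164.98908564   9.        ]
back [460.17622785 184.1974291    9.        ]
bolt head proj [598.70074568 201.64961322] [598.7948144  186.00589018]
```

Emit:
{"op": "jog_arm", "data": {
  "motion": [
    [[10,-3,35],0],
    [[20,-6,70],0],
    [[31,-10,105],0],
    [[31,-10,125],0],
    [[31,-10,130],0]
  ],
  "grip": 0.3
}}

```text
t: 3.65
eef_pos: [521.8, 186.5, 52.7]
tcp_rot: [3.141, 0.003, 0.048]
ft_force: [-0.2, 0.2, 0.4]
opening: 0.707
grip_force: 0.0
```

Emit:
{"op": "jog_arm", "data": {
  "motion": [
    [[0,0,8],0],
    [[0,0,16],0],
    [[0,0,22],0],
    [[0,0,26],0],
    [[0,0,26],0]
  ]
}}

```text
t: 4.15
eef_pos: [521.8, 188.5, 28.5]
tcp_rot: [3.141, 0.0, 0.05]
ft_force: [-0.1, -0.1, 0.7]
opening: 0.7
grip_force: 0.0
```

Run:
```python
from h import *
p=shot("wrist","w3");s=state();print(s["eef_pos"],s["tcp_rot"],s["ft_force"],s["opening"])
```

```text
[521.94451801 188.50324618  28.71275397] [ 3.14151008e+00 -1.04464142e-04  4.98951026e-02] [-0.60617554 -0.19732945  0.45779539] 0.6977563213668188
```

View pics/w3.png

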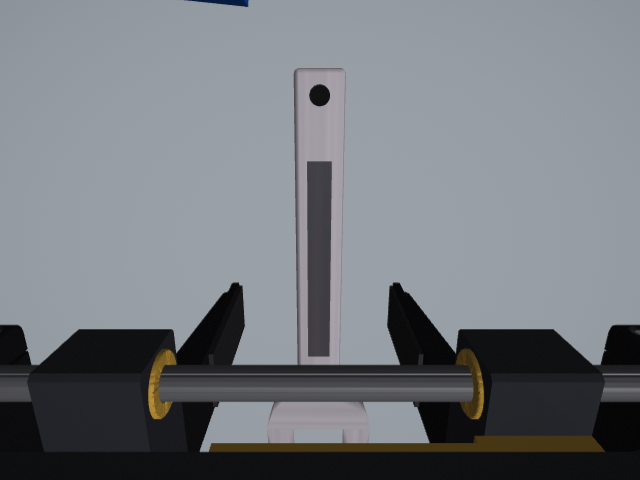

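The spanner is centred between the open fingers. Its handle runs along u≈318, the tail is at row 69 and the jaw back at row 428. I'll grip it and measure how it sits in the tool.

Emit:
{"op": "jog_arm", "data": {
  "motion": [
    [[0,0,2],0],
    [[0,0,2],0],
    [[0,0,2],0],
    [[0,0,2],0],
    [[0,0,2],0]
  ],
  "grip": 1
}}

```text
t: 4.7
eef_pos: [522.0, 188.5, 26.7]
tcp_rot: [3.142, -0.0, 0.05]
ft_force: [-0.6, 0.2, 0.5]
opening: 0.34
grip_force: 0.0
```

Emit:
{"op": "jog_arm", "data": {
  "motion": [
    [[0,0,2],0],
    [[0,0,2],0],
    [[0,0,2],0],
    [[0,0,2],0],
    [[0,0,2],0]
  ]
}}

```text
t: 5.2
eef_pos: [522.5, 188.6, 25.3]
tcp_rot: [-3.141, -0.002, 0.05]
ft_force: [-1.4, 0.0, 9.6]
opening: 0.211
grip_force: 31.3
```

```bash
cat > tail.py <<'E'
from h import *
p=shot("wrist","w4");s=state();print(s["eef_pos"],s["tcp_rot"],s["ft_force"],s["opening"],s["grip_force"])
zt=s["eef_pos"][2]-18.7 if s["eef_pos"][2]>40 else 8
img=p["img"].astype(int);m=(img[:,:,2]-img[:,:,0]>-4)
rows=[]
for r in range(60,330,6):
    xs=np.nonzero(m[r,270:370])[0]+270
    if len(xs)>8:
        c=(at(p,(xs.min()-.5,r),zt)+at(p,(xs.max()+.5,r),zt))/2;rows.append((r,*c))
rows=np.array(rows);k=np.polyfit(rows[:,1],rows[:,2],1)
col=np.nonzero(m[40:120,300:315].mean(1)>.5)[0]+40
t=at(p,(320,col.min()-.5),zt);yaw=np.arctan(k[0])
tail=np.array([t[0],np.polyval(k,t[0])]);jaw=tail-180*np.array([np.cos(yaw),np.sin(yaw)])
print("yaw",yaw,"tail",tail,"jaw",jaw,"row",col.min())
Y=s["tcp_rot"][2];d=jaw-s["eef_pos"][:2];print("jaw in tool",d@[np.cos(Y),np.sin(Y)],d@[np.sin(Y),-np.cos(Y)])
p=shot("scene");d=cut_out("spanner_jaw",p)[0];print(d["p"],d["box"])
p=shot("top")
for o in ["motor","mouse","parts_tray"]:
    for d in cut_out(o,p)[:1]: b=d["box"];print(o,d["p"],at(p,b[:2],0)[:2],at(p,b[2:],0)[:2])
E
python3 tail.py
```

```text
[522.44919172 188.59092958  25.31887681] [-3.14143182e+00 -1.62982350e-03  4.99577643e-02] [-0.97947293  0.52354142  9.95651064] 0.2041542515742074 31.33543657764676
yaw 0.05939246966330359 tail [622.704928   194.52441756] jaw [443.02230658 183.84005706] row 69
jaw in tool -79.56503406410722 0.7786059106339089
0.58 [475.2, 227.7, 524.3, 273.6]
motor 0.78 [767.43498    110.19034784] [715.93682569  54.17128594]
mouse 0.93 [421.89167855  67.02061673] [299.10161072  10.51672525]
parts_tray 0.66 [778.58272557 371.22023324] [639.3714739  224.22350743]
```

Emit:
{"op": "jog_arm", "data": {
  "motion": [
    [[0,0,-2],0],
    [[0,0,-10],0],
    [[0,0,-30],0],
    [[0,0,-55],0],
    [[0,0,-75],0]
  ]
}}

```text
t: 6.05
eef_pos: [521.8, 188.5, 100.9]
tcp_rot: [3.141, 0.0, 0.05]
ft_force: [0.2, -0.6, -2.2]
opening: 0.209
grip_force: 30.0
```

Run:
```python
from h import *
p=np.load("w2.npy",allow_pickle=True).item()
for uv,z in [((601,192),10),((601,196),10),((601,190),5)]: print(at(p,uv,z))
cv2.imwrite("pics/w2c.png",cv2.resize(p["img"][160:260,560:640],None,fx=6,fy=6,interpolation=cv2.INTER_CUBIC))
s=state();print(s["eef_pos"],s["ft_force"],s["opening"],s["moment"])
```

```text
[525.27587972 -47.83891174  10.        ]
[522.10188081 -48.66205111  10.        ]
[526.11632367 -51.00786386   5.        ]
[521.83924232 188.45530864 100.89740918] [ 0.21597871 -0.59267301 -2.17019778] 0.2085828090549884 [ 0.06149029 -0.03013888  0.01377653]
```

View pics/w2c.png

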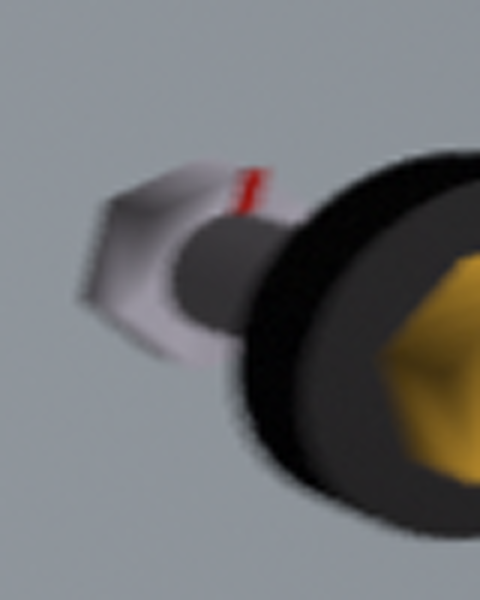

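The crop shows the head's red mark running from (245,212) to (258,168), and the shank's left edge at (172,275). The hex corners are at (112,203) and about (205,160).

Run:
```python
from h import *
from scipy.optimize import least_squares
p=np.load("w2.npy",allow_pickle=True).item();w=np.load("w1.npy",allow_pickle=True).item()
c=lambda x,y:(560+x/6,160+y/6);c1=lambda x,y:(246+x/4,215+y/4)
for n,q,z in [("markin",(245,212),10),("markout",(258,168),10),("shankL",(172,275),10),("c1",(112,203),10),("c2",(205,160),10),("cl",(125,315),10)]: print(n,at(p,c(*q),z))
# outline check: project hex for candidates
def hexp(p,b,y,z): return [proj(p,[b[0]+13.86*np.cos(y+np.pi/6+k*np.pi/3),b[1]+13.86*np.sin(y+np.pi/6+k*np.pi/3),z]) for k in range(6)]
for b,y in [((517.5,-48),.1),((515,-50),.1)]:
    print(b,[np.round(((h[0]-560)*6,(h[1]-160)*6)).astype(int).tolist() for h in hexp(p,b,y,10)],[np.round(((h[0]-560)*6,(h[1]-160)*6)).astype(int).tolist() for h in hexp(p,b,y,0)])
    print("  w1",[np.round(((h[0]-246)*4,(h[1]-215)*4)).astype(int).tolist() for h in hexp(w,b,y,10)])
```

```text
markin [522.62593753 -48.39227367  10.        ]
markout [528.50577192 -48.599017    10.        ]
shankL [513.75224613 -40.84348252  10.        ]
c1 [522.98654863 -30.51484921  10.        ]
c2 [529.22393381 -41.3615497   10.        ]
cl [508.04151511 -35.90173321  10.        ]
(517.5, -48) [[193, 163], [127, 255], [166, 340], [270, 335], [337, 244], [300, 158]] [[145, 150], [82, 240], [120, 323], [221, 318], [286, 229], [249, 145]]
  w1 [[384, 233], [356, 279], [384, 322], [439, 321], [468, 276], [440, 232]]
(515, -50) [[203, 183], [137, 274], [176, 359], [280, 354], [347, 264], [310, 177]] [[155, 169], [92, 259], [130, 341], [231, 336], [296, 248], [258, 164]]
  w1 [[391, 243], [363, 288], [391, 332], [446, 331], [474, 286], [447, 242]]
```

Emit:
{"op": "jog_arm", "data": {
  "motion": [
    [[10,40,0],0],
    [[20,80,0],0],
    [[30,120,0],0],
    [[40,150,0],0],
    [[50,180,0],0]
  ]
}}

```text
t: 6.55
eef_pos: [581.0, 9.6, 99.9]
tcp_rot: [3.142, 0.0, 0.049]
ft_force: [0.1, 0.7, -2.3]
opening: 0.21
grip_force: 30.0
```

Run:
```python
from h import *
p=np.load("w2.npy",allow_pickle=True).item();w=np.load("w1.npy",allow_pickle=True).item()
def hx(p,b,y,z,o,s): 
    return [tuple(np.round((proj(p,[b[0]+13.86*np.cos(y+k*np.pi/3),b[1]+13.86*np.sin(y+k*np.pi/3),z])-o)*s).astype(int).tolist()) for k in range(6)]
for b,y in [((517,-48),.1),((517,-48),0),((515,-50),.1),((515,-50),0)]:
    print(b,y);
    for z in (10,0): print(" w2",z,hx(p,b,y,z,(560,160),6)," w1",hx(w,b,y,z,(246,215),4))
    print("bolt top",(proj(w,[*b,80])-(246,215))*4)
# overlay view: w1 crop of head and w2 crop with candidate
b,y=(516.5,-48.5),.05
def draw(p,o,sz,s):
    im=cv2.resize(p["img"][o[1]:o[1]+sz[1],o[0]:o[0]+sz[0]],None,fx=s,fy=s,interpolation=cv2.INTER_CUBIC)
    for z,col in ((10,(0,255,0)),(0,(255,0,0))):
        cv2.polylines(im,[np.array(hx(p,b,y,z,(o[0]-.5,o[1]-.5),s))],True,col,1)
    t=(proj(p,[*b,80])-o+.5)*s;cv2.circle(im,tuple(t.astype(int).tolist()),int(8/330*407*s),(255,0,255),1)
    return im
A=draw(p,(565,175),(55,50),7);B=draw(w,(320,255),(55,80),7)[:560]
A=cv2.copyMakeBorder(A,0,560-A.shape[0],0,0,cv2.BORDER_CONSTANT)
cv2.imwrite("pics/ov.png",np.hstack([A,B]))
```

```text
(517, -48) 0.1
 w2 10 [(248, 150), (148, 207), (133, 309), (215, 355), (314, 300), (331, 197)]  w1 [(412, 228), (364, 255), (364, 306), (412, 330), (460, 304), (460, 253)]
 w2 0 [(198, 138), (101, 193), (87, 292), (168, 337), (263, 283), (279, 184)]  w1 [(409, 213), (362, 239), (362, 290), (409, 313), (455, 288), (456, 237)]
bolt top [438.32343183 413.96877387]
(517, -48) 0
 w2 10 [(258, 150), (155, 198), (129, 300), (205, 355), (307, 309), (334, 206)]  w1 [(418, 228), (366, 250), (361, 301), (406, 330), (457, 308), (463, 257)]
 w2 0 [(208, 138), (108, 184), (84, 284), (158, 337), (256, 292), (283, 192)]  w1 [(414, 213), (364, 235), (359, 285), (403, 313), (453, 292), (458, 242)]
bolt top [438.32343183 413.96877387]
(515, -50) 0.1
 w2 10 [(259, 166), (159, 222), (144, 324), (226, 370), (325, 315), (342, 213)]  w1 [(419, 236), (371, 263), (371, 314), (419, 338), (467, 312), (467, 261)]
 w2 0 [(209, 153), (112, 208), (98, 307), (179, 351), (274, 298), (290, 199)]  w1 [(416, 221), (369, 247), (369, 297), (416, 321), (462, 295), (463, 245)]
bolt top [446.83072982 423.2080894 ]
(515, -50) 0
 w2 10 [(269, 166), (166, 214), (141, 316), (216, 370), (317, 324), (345, 222)]  w1 [(425, 236), (374, 258), (369, 309), (413, 338), (464, 316), (470, 265)]
 w2 0 [(219, 153), (119, 199), (95, 299), (169, 351), (267, 307), (293, 208)]  w1 [(421, 221), (372, 243), (366, 293), (410, 321), (459, 300), (465, 250)]
bolt top [446.83072982 423.2080894 ]
```

View pics/ov.png

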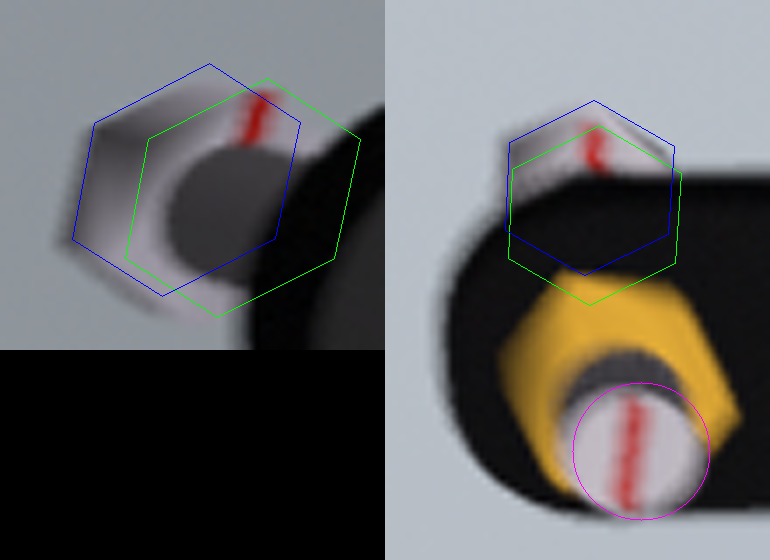

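The overlay puts the head centre about 1 mm further to +y than my estimate, so roughly (516.3,-47.3). Its yaw is near 0.01, less than the lug's 0.1, which fits the 3–9° swing. I'll check the bed edge clearance for the gripper body before lowering.

```bash
python3 - <<'E'
from h import *
p=shot("top");g=cv2.cvtColor(p["img"],cv2.COLOR_BGR2GRAY).astype(int)
for r in range(165,245,8):
    print(r,g[r,364:392:2].tolist())
for r in (175,200,225):
    print([at(p,(c,r),102)[:2].round(1).tolist() for c in (376,380,384)])
E
python3 tail.py | head -4
```

```text
165 [50, 49, 51, 47, 80, 192, 198, 198, 198, 199, 197, 198, 197, 194]
173 [49, 47, 49, 50, 45, 148, 199, 196, 200, 198, 200, 198, 196, 197]
181 [50, 49, 49, 49, 48, 78, 189, 198, 196, 197, 199, 198, 196, 197]
189 [46, 48, 51, 51, 48, 46, 144, 197, 195, 198, 196, 198, 198, 194]
197 [43, 48, 50, 49, 50, 48, 77, 186, 196, 194, 197, 199, 198, 196]
205 [82, 43, 48, 48, 48, 49, 47, 141, 197, 195, 196, 197, 197, 197]
213 [143, 43, 47, 48, 49, 48, 47, 75, 186, 199, 196, 198, 199, 200]
221 [172, 83, 44, 50, 50, 48, 50, 46, 140, 200, 198, 197, 200, 198]
229 [49, 44, 44, 58, 134, 109, 47, 47, 75, 188, 200, 199, 201, 202]
237 [45, 46, 46, 44, 68, 100, 54, 51, 45, 142, 203, 201, 200, 202]
[[680.6, -144.1], [680.3, -154.8], [680.0, -165.5]]
[[613.4, -141.9], [613.1, -152.6], [612.8, -163.3]]
[[546.5, -139.7], [546.2, -150.4], [545.9, -161.1]]
[581.9382442    8.05264586  99.81971316] [ 3.14101995e+00 -9.50148835e-04  4.65376688e-02] [ 0.49019786  0.89749624 -2.54679172] 0.21025662940543366 29.99138653278351
yaw 0.05565100467018515 tail [683.33403163  11.71494237] jaw [503.61269279   1.70293132] row 69
jaw in tool -78.53614401636817 2.69906683355056
0.81 [263.0, 247.9, 320.3, 296.2]
```

```bash
python3 tail.py | head -3
python3 - <<'E'
from h import *
w=np.load("w1.npy",allow_pickle=True).item();g=cv2.cvtColor(w["img"],cv2.COLOR_BGR2GRAY)
for x in (580,600,620,640,660,680):
    ys=np.arange(-115,-170,-.5);v=[g[int(round(u[1])),int(round(u[0]))] if 0<=u[0]<639 and 0<=u[1]<479 else -1 for u in (proj(w,[x,y,102]) for y in ys)]
    i=[k for k in range(len(v)) if v[k]>130];print(x,ys[i[0]] if i else None,v[::12])
E
```

```text
[580.53240344  12.15299529  99.6997508 ] [3.14157017e+00 1.95094789e-04 5.10593526e-02] [-0.10213218 -0.12676921 -2.53779565] 0.20736275795376938 29.99181032180786
yaw 0.05901842624458268 tail [680.79157812  18.12214261] jaw [501.10497285   7.50499196] row 69
jaw in tool -79.56113807436184 0.5881945789512572
580 -138.5 [np.uint8(18), np.uint8(21), np.uint8(20), np.uint8(19), np.uint8(153), np.uint8(121), np.uint8(211), np.uint8(216), np.uint8(214), np.uint8(215)]
600 -136.5 [np.uint8(20), np.uint8(19), np.uint8(20), np.uint8(19), np.uint8(188), np.uint8(117), np.uint8(215), np.uint8(215), np.uint8(219), np.uint8(219)]
620 -134.5 [np.uint8(20), np.uint8(19), np.uint8(20), np.uint8(53), np.uint8(177), np.uint8(187), np.uint8(218), np.uint8(215), np.uint8(217), np.uint8(219)]
640 -132.5 [np.uint8(19), np.uint8(19), np.uint8(20), np.uint8(166), np.uint8(124), np.uint8(213), np.uint8(217), np.uint8(218), np.uint8(214), np.uint8(218)]
660 -131.0 [np.uint8(20), np.uint8(20), np.uint8(19), np.uint8(187), np.uint8(99), np.uint8(217), np.uint8(216), np.uint8(222), np.uint8(220), np.uint8(218)]
680 -128.5 [np.uint8(21), np.uint8(20), np.uint8(19), np.uint8(187), np.uint8(181), np.uint8(220), np.uint8(218), np.uint8(220), np.uint8(221), np.uint8(220)]
```

Emit:
{"op": "jog_arm", "data": {
  "motion": [
    [[15,19,0],0.01],
    [[30,38,5],0.02],
    [[45,56,15],0.036],
    [[45,56,30],0.036],
    [[45,56,40],0.036]
  ]
}}

```text
t: 7.8
eef_pos: [630.0, -43.3, 59.2]
tcp_rot: [3.141, -0.003, 0.013]
ft_force: [5.0, -0.1, -1.2]
opening: 0.206
grip_force: 30.0
```

Emit:
{"op": "jog_arm", "data": {
  "motion": [
    [[0,0,3],0],
    [[0,0,6],0],
    [[0,0,9],0],
    [[0,0,12],0],
    [[0,0,15],0]
  ]
}}

```text
t: 8.3
eef_pos: [628.0, -42.4, 44.2]
tcp_rot: [-3.141, 0.001, 0.014]
ft_force: [-0.4, 0.2, -1.9]
opening: 0.206
grip_force: 30.0
```

```bash
python3 tail.py | head -3; python3 tail.py | head -3
```

```text
[627.81170667 -42.38544213  43.74539758] [-3.14140490e+00  1.79617966e-03  1.38293652e-02] [-0.82033972 -1.51744802 -2.85585576] 0.20665790734019443 29.987179934978485
yaw 0.022153403065368664 tail [727.36857346 -40.16610904] jaw [547.41274124 -44.15339543] row 72
jaw in tool -80.41572623228667 0.6559530266509443
[628.54590048 -42.52205669  44.74300429] [ 3.14150215e+00 -8.81479039e-05  1.37427175e-02] [ 0.43224346  0.28275104 -3.15340587] 0.21306059202432265 29.98719871044159
yaw 0.022289489299239473 tail [727.91386481 -40.21011742] jaw [547.95857688 -44.22189328] row 72
jaw in tool -80.60307341133267 0.5922221186889594
```

Emit:
{"op": "jog_arm", "data": {
  "motion": [
    [[3,0,4],0],
    [[3,0,8],0],
    [[3,0,12],0],
    [[3,0,16],0],
    [[3,0,17.5],0]
  ]
}}

```text
t: 9.5
eef_pos: [631.4, -42.4, 26.6]
tcp_rot: [-3.142, 0.001, 0.014]
ft_force: [-0.8, 1.1, -0.1]
opening: 0.208
grip_force: 30.0
```

Run:
```python
from h import *
p=shot("scene");s=state();print(s["eef_pos"],s["ft_force"])
u=proj(p,(530,-45,5)).astype(int);print(u)
cv2.imwrite("pics/s1.png",cv2.resize(p["img"][u[1]-60:u[1]+60,u[0]-80:u[0]+80],None,fx=5,fy=5,interpolation=cv2.INTER_CUBIC))
```

```text
[631.38830664 -42.42538543  26.57612914] [-1.10190644  0.25322806 -0.14337575]
[297 266]
```

View pics/s1.png

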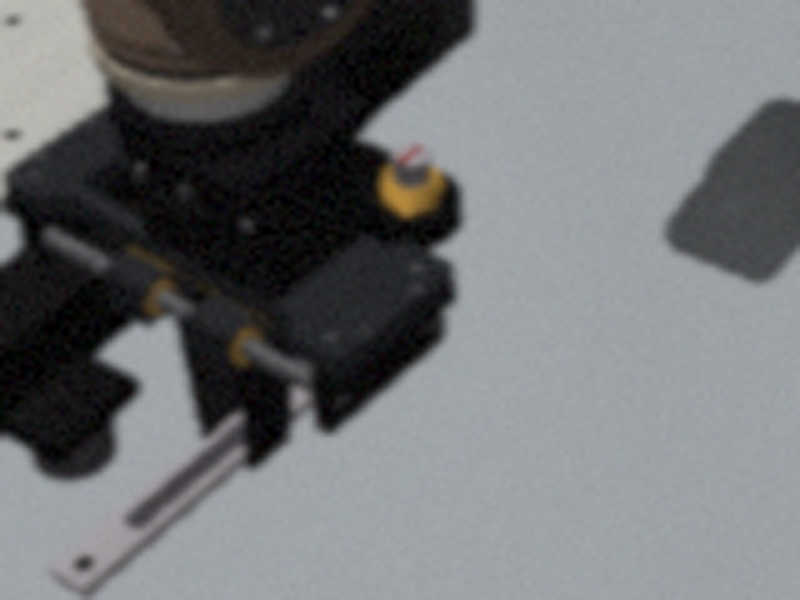

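The head is hidden behind the gripper in this view. The nut's bolt top is at about (410,160) and the spanner's tail at (75,570), clear of the foot at (75,450). I'll slide on slowly and watch the forces.

Emit:
{"op": "jog_arm", "data": {
  "motion": [
    [[-4,0.5,0],0],
    [[-8,1,0],0],
    [[-12,1.5,0],0],
    [[-16,2,0],0],
    [[-16,2,0],0]
  ]
}}

```text
t: 10.05
eef_pos: [614.9, -44.8, 27.2]
tcp_rot: [3.142, 0.001, 0.014]
ft_force: [0.3, -0.2, -0.8]
opening: 0.204
grip_force: 30.0
```

Emit:
{"op": "jog_arm", "data": {
  "motion": [
    [[-3,0.4,0],0],
    [[-6,0.7,0],0],
    [[-9,1,0],0],
    [[-12,1.3,0],0],
    [[-12,1.3,0],0]
  ]
}}

```text
t: 10.55
eef_pos: [603.1, -46.3, 27.1]
tcp_rot: [3.141, 0.001, 0.014]
ft_force: [-0.3, -1.6, 0.3]
opening: 0.207
grip_force: 30.0
```

Emit:
{"op": "jog_arm", "data": {
  "motion": [
    [[-1,0,0],0],
    [[-2,0,0],0],
    [[-3,0,0],0],
    [[-4,0,0],0],
    [[-4,0,0],0]
  ]
}}

```text
t: 11.05
eef_pos: [599.5, -46.2, 27.1]
tcp_rot: [3.141, 0.0, 0.014]
ft_force: [-0.0, -1.9, -1.0]
opening: 0.202
grip_force: 30.0
```

Emit:
{"op": "jog_arm", "data": {
  "motion": [
    [[-1,0,0],0],
    [[-2,0,0],0],
    [[-2.5,0,0],0],
    [[-2.5,0,0],0]
  ]
}}

```text
t: 11.45
eef_pos: [597.0, -46.3, 27.1]
tcp_rot: [3.142, 0.0, 0.014]
ft_force: [0.4, -1.8, -0.3]
opening: 0.206
grip_force: 30.0
```

Run:
```python
from h import *
p=shot("wrist");s=state();print(s["eef_pos"],s["tcp_rot"],s["ft_force"],s["moment"])
```

```text
[597.021666   -46.25917693  27.1226134 ] [3.14149628e+00 1.48497427e-04 1.38233385e-02] [ 0.66214998 -1.95032267 -1.10599376] [-0.34166219 -0.30440752  0.1583482 ]
```

Emit:
{"op": "jog_arm", "data": {
  "motion": [
    [[-0.5,0.4,0],0],
    [[-1,0.7,0],0],
    [[-1.5,0.7,0],0],
    [[-1.5,0.7,0],0]
  ]
}}

```text
t: 11.9
eef_pos: [595.4, -46.8, 27.1]
tcp_rot: [-3.142, 0.0, 0.014]
ft_force: [-0.2, -0.7, -1.1]
opening: 0.21
grip_force: 30.0
```

Emit:
{"op": "jog_arm", "data": {
  "motion": [
    [[-0.7,0,0],0],
    [[-1.4,0,0],0],
    [[-1.4,0,0],0]
  ]
}}

```text
t: 12.2
eef_pos: [594.1, -47.0, 27.1]
tcp_rot: [3.142, 0.0, 0.014]
ft_force: [-0.7, -0.5, -0.8]
opening: 0.207
grip_force: 30.0
```

Emit:
{"op": "jog_arm", "data": {
  "motion": [
    [[-0.7,0,0],0],
    [[-1.4,0,0],0],
    [[-1.4,0,0],0]
  ]
}}

```text
t: 12.5
eef_pos: [592.7, -47.0, 27.1]
tcp_rot: [3.142, 0.0, 0.014]
ft_force: [-0.5, -0.7, -0.2]
opening: 0.205
grip_force: 30.0
```

Emit:
{"op": "jog_arm", "data": {
  "motion": [
    [[-0.5,0,0],0],
    [[-1,0,0],0],
    [[-1,0,0],0]
  ]
}}

```text
t: 12.8
eef_pos: [592.2, -47.0, 27.2]
tcp_rot: [3.141, -0.001, 0.014]
ft_force: [3.4, 0.6, -2.4]
opening: 0.206
grip_force: 30.0
```

Emit:
{"op": "jog_arm", "data": {
  "motion": [
    [[0.4,0,0.5],0],
    [[0.4,0,0.5],0]
  ]
}}

```text
t: 13.0
eef_pos: [592.3, -47.0, 26.7]
tcp_rot: [3.141, -0.0, 0.014]
ft_force: [2.7, -0.5, 0.4]
opening: 0.205
grip_force: 30.0
```

Emit:
{"op": "jog_arm", "data": {
  "motion": [
    [[0,0,0],0],
    [[0,0,0],0],
    [[0,0,0],0],
    [[0,0,0],0],
    [[0,0,-3],0]
  ],
  "grip": 0.45
}}

```text
t: 13.5
eef_pos: [591.9, -47.0, 29.4]
tcp_rot: [-3.142, 0.001, 0.014]
ft_force: [0.4, 0.3, -0.3]
opening: 0.535
grip_force: 0.0
```

Emit:
{"op": "jog_arm", "data": {
  "motion": [
    [[0,0,-20],0],
    [[0,0,-50],0],
    [[0,0,-90],0],
    [[0,0,-130],0],
    [[0,0,-150],0]
  ]
}}

```text
t: 14.0
eef_pos: [592.8, -47.1, 183.2]
tcp_rot: [3.141, -0.004, 0.014]
ft_force: [0.4, -0.3, 0.1]
opening: 0.55
grip_force: 0.0
```

Run:
```python
from h import *
p=shot("wrist","w5");np.save("w5.npy",p,allow_pickle=True)
print(proj(p,(514,-47.5,4.5)),proj(p,(514,-47.5,67)),state()["eef_pos"])
```

```text
[314.61346114 309.19682244] [314.54097881 348.05370952] [593.56936313 -47.18055839 185.22788487]
```

Emit:
{"op": "jog_arm", "data": {
  "motion": [
    [[-40,0,0],0],
    [[-85,0,0],0],
    [[-125,0,0],0],
    [[-150,0,0],0],
    [[-150,0,0],0]
  ]
}}

```text
t: 14.55
eef_pos: [439.4, -48.8, 179.7]
tcp_rot: [-3.141, 0.002, 0.013]
ft_force: [0.0, -0.8, 0.3]
opening: 0.549
grip_force: 0.0
```

Run:
```python
from h import *
q=np.load("w5.npy",allow_pickle=True).item()
p=shot("wrist","w6");p=shot("wrist","w6");np.save("w6.npy",p,allow_pickle=True);print(state()["eef_pos"],state()["tcp_rot"])
b=(514.,-47.5)
def crop(p,c,sz,s):
    x0=int(c[0]-sz[0]/2);y0=int(c[1]-sz[1]/2);x0=min(max(x0,0),640-sz[0]);y0=min(max(y0,0),480-sz[1]);print(x0,y0,s)
    return cv2.resize(p["img"][y0:y0+sz[1],x0:x0+sz[0]],(int(sz[0]*s),int(sz[1]*s)),interpolation=cv2.INTER_CUBIC)
print(proj(p,(*b,67.5)))
A=crop(q,proj(q,(*b,35)),(130,195),3);B=crop(p,proj(p,(*b,67.5)),(100,146),4)
B=B[:585];A=A[:B.shape[0]];B=B[:A.shape[0]]
cv2.imwrite("pics/two.png",np.hstack([A,B]));print(A.shape,B.shape)
```

```text
[442.71965245 -49.24120476 179.94774437] [ 3.14121862e+00 -1.08957895e-03  1.34016038e-02]
[314.33699298 134.1203254 ]
249 228 3
264 61 4
(584, 390, 3) (584, 400, 3)
```

View pics/two.png

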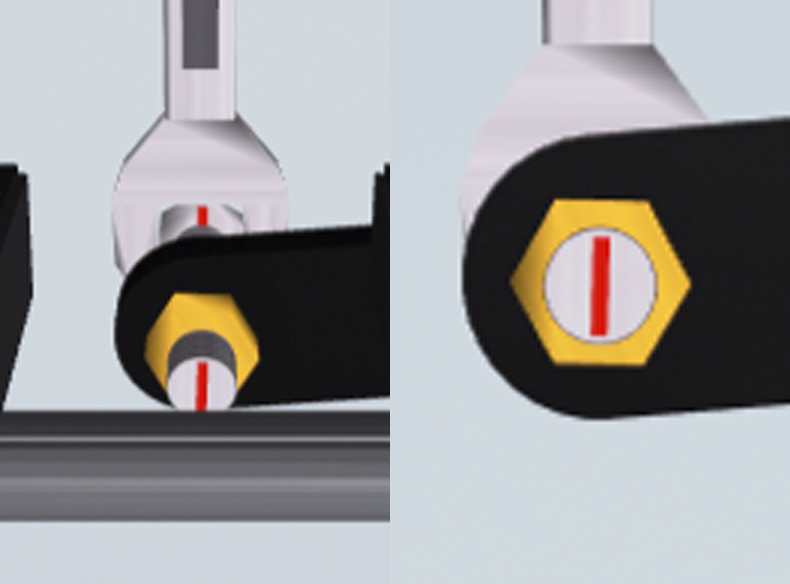

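The left half shows the spanner fully on the head, with the jaw around the hex and the mark at (203,215). The right half shows the bolt top centred at (600,285), the stripe near vertical, and the nut's flats facing tool ±x, edge (556,200)–(648,201). The gripper therefore has to turn about 30° to grip the nut's flats.

Run:
```python
from h import *
p=np.load("w6.npy",allow_pickle=True).item()
c=lambda x,y:(264+(x-390)/4,61+y/4)
print("bolt",at(p,c(600,285),80))
K=np.array([at(p,c(*q),67.5)[:2] for q in [(556,200),(648,201),(690,284),(642,364),(558,364),(512,284)]])
m=K.mean(0);print("nut c",m);d=K-m;print(np.linalg.norm(d,axis=1),np.degrees(np.arctan2(d[:,1],d[:,0])))
print("stripe",at(p,c(603,237),80)-at(p,c(598,335),80))
q=np.load("w5.npy",allow_pickle=True).item();c=lambda x,y:(249+x/3,228+y/3)
print("w5 bolt top",at(q,c(202,383),80))
s=state();print(s["joints"],s["eef_pos"],s["tcp_rot"],s["moment"])
```

```text
bolt [515.64597715 -48.76775693  80.        ]
nut c [515.33041921 -48.95946158]
[13.9471205  13.96340144 13.60979118 13.63480688 13.77046427 13.60670375] [  29.83983061  -29.72598874  -89.53008292 -151.43780211  151.79892531
   90.9444199 ]
stripe [13.80618878 -0.54614895  0.        ]
w5 bolt top [516.03231966 -48.7420212   80.        ]
[-2.59217055e-01  3.23595357e-01  2.05257938e+00 -9.65908959e-05
  7.64267872e-01  1.29824756e+00] [442.71965245 -49.24120476 179.94774437] [ 3.14121862e+00 -1.08957895e-03  1.34016038e-02] [-0.05662467  0.0119865  -0.04065485]
```

Emit:
{"op": "jog_arm", "data": {
  "motion": [
    [[25,0,0],-0.13],
    [[50,0.4,0],-0.26],
    [[72.6,0.4,20],-0.39],
    [[72.6,0.4,40],-0.516],
    [[72.6,0.4,50],-0.516]
  ]
}}

```text
t: 15.15
eef_pos: [515.6, -48.3, 127.7]
tcp_rot: [-3.14, 0.001, 0.532]
ft_force: [-0.0, 0.5, -0.0]
opening: 0.551
grip_force: 0.0
```

Emit:
{"op": "jog_arm", "data": {
  "motion": [
    [[0,0,10],0],
    [[0,0,20],0],
    [[0,0,26],0],
    [[0,0,30],0],
    [[0,0,30],0]
  ]
}}

```text
t: 15.65
eef_pos: [514.8, -48.5, 99.5]
tcp_rot: [-3.142, 0.0, 0.529]
ft_force: [0.2, -0.2, 0.2]
opening: 0.55
grip_force: 0.0
```

Run:
```python
from h import *
p=shot("wrist","w7");s=state();print(s["eef_pos"],s["tcp_rot"],s["ft_force"],s["moment"],s["joints"])
```

```text
[514.8893915  -48.53796296  99.76272605] [ 3.14135993e+00 -9.02459309e-05  5.29336180e-01] [ 0.42567443 -0.07827877 -0.13114133] [-0.00142542 -0.02509511 -0.01079208] [-2.21709819e-01  5.36962577e-01  1.95938151e+00 -1.80515409e-04
  6.45023797e-01  8.19894573e-01]
```

Emit:
{"op": "jog_arm", "data": {
  "motion": [
    [[0.3,0.2,5],0],
    [[0.3,0.2,10],0],
    [[0.3,0.2,14.6],0],
    [[0.3,0.2,14.6],0]
  ]
}}

```text
t: 16.1
eef_pos: [514.9, -48.5, 84.4]
tcp_rot: [-3.141, 0.001, 0.53]
ft_force: [1.2, -0.2, 0.1]
opening: 0.547
grip_force: 0.0
```

Emit:
{"op": "jog_arm", "data": {
  "motion": [
    [[0,0,0],0],
    [[0,0,0],0],
    [[0,0,0],0],
    [[0,0,0],0],
    [[0,0,0],0]
  ],
  "grip": 1
}}

```text
t: 16.6
eef_pos: [515.3, -48.6, 85.1]
tcp_rot: [3.141, -0.0, 0.53]
ft_force: [0.4, -0.2, 1.5]
opening: 0.245
grip_force: 30.0
```

Emit:
{"op": "jog_arm", "data": {
  "motion": [
    [[0,0,0],0],
    [[0,0,0],0],
    [[0,0,0],0]
  ]
}}

```text
t: 16.9
eef_pos: [515.3, -48.6, 85.1]
tcp_rot: [3.141, -0.0, 0.53]
ft_force: [1.0, -2.2, 1.4]
opening: 0.247
grip_force: 30.0
```

```bash
cat > st.py <<'E'
from h import *
M=[];F=[]
for i in range(3):
    read_camera("wrist");s=state();M.append(s["moment"]);F.append(s["ft_force"])
print(s["t"],s["eef_pos"].round(2),s["tcp_rot"].round(4),np.mean(F,0).round(2),np.mean(M,0).round(3),np.std(M,0).round(3),s["opening"].__round__(3) if hasattr(s["opening"],"__round__") else s["opening"],s["grip_force"],"tau6",s["tau"][5],"j6",s["joints"][5])
E
python3 st.py
```

```text
17.05 [515.31 -48.57  85.12] [ 3.1412e+00 -2.0000e-04  5.2980e-01] [ 0.73 -2.25  1.66] [-0.399 -0.103  0.002] [0.032 0.014 0.031] 0.248 30.000358408433385 tau6 -0.017260294407606125 j6 0.8196042160987231
```

Emit:
{"op": "jog_arm", "data": {
  "motion": [
    [[0,0,0],0.05],
    [[0,0,0],0.1],
    [[0,0,0],0.15],
    [[0,0,0],0.2],
    [[0,0,0],0.22]
  ]
}}

```text
t: 17.55
eef_pos: [515.3, -48.5, 85.1]
tcp_rot: [3.141, -0.0, 0.308]
ft_force: [0.0, -1.4, 3.2]
opening: 0.25
grip_force: 30.0
```

```bash
python3 st.py
```

```text
17.7 [515.27 -48.52  85.11] [ 3.1414e+00 -2.0000e-04  3.1070e-01] [ 0.74 -1.78  2.49] [-0.308 -0.064 -0.023] [0.015 0.026 0.036] 0.242 30.000656950869597 tau6 0.10813395492732525 j6 1.038647815177928
```

Emit:
{"op": "jog_arm", "data": {
  "motion": [
    [[0,0,0],0.04],
    [[0,0,0],0.08],
    [[0,0,0],0.12],
    [[0,0,0],0.12]
  ]
}}

```text
t: 18.1
eef_pos: [515.3, -48.5, 85.1]
tcp_rot: [3.141, -0.0, 0.19]
ft_force: [0.3, -2.1, 3.8]
opening: 0.249
grip_force: 30.0
```

```bash
python3 st.py
```

```text
18.25 [515.27 -48.48  85.11] [ 3.1415e+00 -3.0000e-04  1.9120e-01] [ 0.68 -1.5   3.83] [-0.246 -0.122 -0.023] [0.007 0.035 0.008] 0.247 30.000680655939505 tau6 -0.0389064266346395 j6 1.158156359970425
```

Emit:
{"op": "jog_arm", "data": {
  "motion": [
    [[0,0,0],0.04],
    [[0,0,0],0.08],
    [[0,0,0],0.12],
    [[0,0,0],0.12]
  ]
}}

```text
t: 18.65
eef_pos: [515.2, -48.4, 85.1]
tcp_rot: [3.142, -0.0, 0.07]
ft_force: [-0.4, -0.5, 4.5]
opening: 0.247
grip_force: 30.0
```

```bash
python3 st.py
```

```text
18.8 [515.23 -48.46  85.06] [ 3.1416e+00 -2.0000e-04  7.1100e-02] [ 0.45 -0.45  3.74] [-0.106 -0.108 -0.034] [0.033 0.019 0.024] 0.249 30.000785887241364 tau6 -0.038986969739198685 j6 1.2781711347021223
```

Emit:
{"op": "jog_arm", "data": {
  "motion": [
    [[0,0,0],0.04],
    [[0,0,0],0.08],
    [[0,0,0],0.12],
    [[0,0,0],0.12]
  ]
}}

```text
t: 19.2
eef_pos: [515.2, -48.4, 85.1]
tcp_rot: [3.142, -0.0, -0.05]
ft_force: [1.6, 0.1, 4.5]
opening: 0.247
grip_force: 30.0
```

```bash
python3 st.py
```

```text
19.35 [515.25 -48.43  85.06] [ 3.1416e+00 -2.0000e-04 -4.8800e-02] [0.41 0.06 4.7 ] [ 0.115 -0.131  0.033] [0.074 0.043 0.03 ] 0.246 30.001037695328705 tau6 0.023466171696782112 j6 1.3981048418687851
```

Emit:
{"op": "jog_arm", "data": {
  "motion": [
    [[0,0,0],0.04],
    [[0,0,0],0.08],
    [[0,0,0],0.1],
    [[0,0,0],0.1]
  ]
}}

```text
t: 19.75
eef_pos: [515.2, -48.4, 85.1]
tcp_rot: [3.142, -0.0, -0.149]
ft_force: [1.0, 1.4, 5.5]
opening: 0.247
grip_force: 30.0
```

```bash
python3 st.py
```

```text
19.9 [515.24 -48.41  85.07] [ 3.1416e+00 -2.0000e-04 -1.4880e-01] [0.66 1.3  4.93] [ 0.324 -0.184  0.11 ] [0.016 0.013 0.019] 0.245 30.001003673532978 tau6 0.12571978848427534 j6 1.4982373253332406
```

Emit:
{"op": "jog_arm", "data": {
  "motion": [
    [[0,0,0],0.03],
    [[0,0,0],0.06],
    [[0,0,0],0.06]
  ]
}}

```text
t: 20.2
eef_pos: [515.2, -48.4, 85.1]
tcp_rot: [-3.142, -0.0, -0.21]
ft_force: [0.7, 1.6, 5.3]
opening: 0.247
grip_force: 30.0
```

```bash
python3 st.py
```

```text
20.35 [515.24 -48.39  85.06] [-3.1416e+00 -2.0000e-04 -2.0880e-01] [1.32 1.32 4.48] [ 0.346 -0.192  0.107] [0.026 0.012 0.02 ] 0.25 30.00091361696832 tau6 0.11381715070456266 j6 1.5582331847033022
```

Emit:
{"op": "jog_arm", "data": {
  "motion": [
    [[0,0,0],0.03],
    [[0,0,0],0.05],
    [[0,0,0],0.05]
  ]
}}

```text
t: 20.65
eef_pos: [515.3, -48.4, 85.1]
tcp_rot: [-3.142, -0.0, -0.259]
ft_force: [0.9, 2.6, 4.1]
opening: 0.251
grip_force: 30.0
```

```bash
python3 st.py
```

```text
20.8 [515.25 -48.37  85.06] [-3.1415e+00 -2.0000e-04 -2.5880e-01] [1.38 1.92 5.38] [ 0.363 -0.172  0.099] [0.003 0.017 0.049] 0.249 30.000972304260358 tau6 0.13757924549281597 j6 1.6082238341861694
```

Emit:
{"op": "jog_arm", "data": {
  "motion": [
    [[0,0,0],0.03],
    [[0,0,0],0.05],
    [[0,0,0],0.05]
  ]
}}

```text
t: 21.1
eef_pos: [515.3, -48.4, 85.1]
tcp_rot: [-3.142, -0.0, -0.309]
ft_force: [1.1, 1.4, 4.9]
opening: 0.245
grip_force: 30.0
```

```bash
python3 st.py
```

```text
21.25 [515.22 -48.35  85.06] [-3.1415e+00 -2.0000e-04 -3.0870e-01] [1.13 1.4  4.49] [ 0.445 -0.212  0.179] [0.034 0.032 0.012] 0.246 30.001034029992297 tau6 0.18735897727310658 j6 1.6581627485298949
```

Emit:
{"op": "jog_arm", "data": {
  "motion": [
    [[0,0,0],0.02],
    [[0,0,0],0.04],
    [[0,0,0],0.04]
  ]
}}

```text
t: 21.55
eef_pos: [515.2, -48.3, 85.0]
tcp_rot: [-3.142, -0.0, -0.349]
ft_force: [1.4, 1.8, 4.5]
opening: 0.248
grip_force: 30.0
```

```bash
python3 st.py
```

```text
21.7 [515.21 -48.35  85.02] [-3.1416 -0.     -0.3486] [0.85 1.71 4.84] [ 0.437 -0.214  0.199] [0.018 0.025 0.014] 0.244 30.000953546259552 tau6 0.23571806028485298 j6 1.6980848837135116
```

Emit:
{"op": "jog_arm", "data": {
  "motion": [
    [[0,0,0],0.02],
    [[0,0,0],0.04],
    [[0,0,0],0.04]
  ]
}}

```text
t: 22.0
eef_pos: [515.3, -48.4, 85.1]
tcp_rot: [-3.142, -0.0, -0.389]
ft_force: [1.6, 2.5, 5.1]
opening: 0.249
grip_force: 30.0
```

```bash
python3 st.py
python3 - <<'E'
from h import *
for n in ("top","scene"):
    p=shot(n,"chk_"+n)
    for d in cut_out("spanner_jaw",p)[:4]:
        ys,xs=np.nonzero(d["region"]);W=np.array([at(p,(x,y),8)[:2] for x,y in zip(xs,ys)])
        m=W.mean(0);v=np.linalg.svd(W-m,full_matrices=False)[2][0];v=v*np.sign(v[0]);t=(W-m)@v
        print(n,d["p"],m.round(1),"yaw",np.arctan2(v[1],v[0]).round(3),"ends",(m+v*t.min()).round(1),(m+v*t.max()).round(1))
E
```

```text
22.15 [515.23 -48.33  85.04] [-3.1416e+00 -1.0000e-04 -3.8840e-01] [1.5  2.32 4.67] [ 0.483 -0.25   0.274] [0.038 0.002 0.033] 0.252 30.001002489589155 tau6 0.2872684970498085 j6 1.7379951348377722
top 0.7 [396.2  52.9] yaw -0.242 ends [369.6  59.5] [423.3  46.2]
top 0.66 [ 236.7 -258.8] yaw 0.177 ends [ 135.6 -276.8] [ 323.9 -243.2]
top 0.61 [186.1 294.2] yaw 0.011 ends [ 96.4 293.2] [284.7 295.4]
scene 0.66 [600.8 -54.1] yaw -0.128 ends [507.8 -42.1] [697.4 -66.5]
scene 0.61 [212.3 286. ] yaw -0.084 ends [ 99.1 295.5] [295.3 279. ]
scene 0.42 [ 167.3 -267.1] yaw 0.322 ends [ 141.2 -275.8] [ 193.1 -258.5]
```

Emit:
{"op": "jog_arm", "data": {
  "motion": [
    [[0,0,0],0.02],
    [[0,0,0],0.04],
    [[0,0,0],0.04]
  ]
}}

```text
t: 22.65
eef_pos: [515.3, -48.3, 85.1]
tcp_rot: [-3.142, -0.0, -0.429]
ft_force: [0.8, 2.5, 5.4]
opening: 0.249
grip_force: 30.0
```

```bash
python3 st.py
```

```text
22.8 [515.25 -48.32  85.05] [-3.1416e+00 -2.0000e-04 -4.2830e-01] [1.38 2.26 5.12] [ 0.502 -0.26   0.35 ] [0.028 0.032 0.012] 0.25 30.000928861554712 tau6 0.33046807162463665 j6 1.7779494578577077
```

Emit:
{"op": "jog_arm", "data": {
  "motion": [
    [[0,0,0],0.02],
    [[0,0,0],0.03],
    [[0,0,0],0.03]
  ]
}}

```text
t: 23.1
eef_pos: [515.3, -48.3, 85.1]
tcp_rot: [-3.142, -0.0, -0.459]
ft_force: [1.7, 2.9, 6.3]
opening: 0.246
grip_force: 30.0
```

```bash
python3 st.py
```

```text
23.25 [515.27 -48.34  85.06] [-3.1416e+00 -2.0000e-04 -4.5840e-01] [1.52 2.34 4.88] [ 0.556 -0.26   0.353] [0.019 0.024 0.043] 0.248 30.000949063687585 tau6 0.3951024916023016 j6 1.8080103174845514
```

Emit:
{"op": "jog_arm", "data": {
  "motion": [
    [[0,0,0],0.02],
    [[0,0,0],0.02],
    [[0,0,0],0.02]
  ]
}}

```text
t: 23.55
eef_pos: [515.3, -48.3, 85.0]
tcp_rot: [-3.142, -0.0, -0.478]
ft_force: [2.0, 2.2, 5.2]
opening: 0.246
grip_force: 30.0
```

```bash
python3 st.py; python3 st.py
```

```text
23.7 [515.27 -48.32  85.08] [-3.1415e+00 -2.0000e-04 -4.7840e-01] [1.04 2.67 4.65] [ 0.588 -0.277  0.387] [0.029 0.018 0.032] 0.247 30.000855079852045 tau6 0.4010109230875969 j6 1.8280174206636497
23.85 [515.27 -48.32  85.06] [-3.1415e+00 -2.0000e-04 -4.7840e-01] [1.96 3.24 4.78] [ 0.597 -0.265  0.388] [0.029 0.018 0.046] 0.247 30.000852011726238 tau6 0.4009304568171501 j6 1.8280286777488677
```

Emit:
{"op": "jog_arm", "data": {
  "motion": [
    [[0,0,0],0.02],
    [[0,0,0],0.035],
    [[0,0,0],0.035]
  ]
}}

```text
t: 24.15
eef_pos: [515.2, -48.3, 85.0]
tcp_rot: [-3.142, -0.0, -0.514]
ft_force: [1.3, 3.1, 5.8]
opening: 0.251
grip_force: 30.0
```

```bash
python3 st.py; python3 st.py
```

```text
24.3 [515.27 -48.3   85.05] [-3.1415e+00 -2.0000e-04 -5.1330e-01] [1.71 3.25 5.02] [ 0.689 -0.312  0.448] [0.03  0.035 0.024] 0.249 30.001033823937178 tau6 0.4480606410652399 j6 1.8629565186600128
24.45 [515.28 -48.31  85.06] [-3.1415e+00 -2.0000e-04 -5.1330e-01] [1.72 3.56 5.01] [ 0.663 -0.294  0.43 ] [0.032 0.038 0.062] 0.249 30.001049524289556 tau6 0.44449159875512123 j6 1.8629769777715877
```

Emit:
{"op": "jog_arm", "data": {
  "motion": [
    [[0,0,0],0.02],
    [[0,0,0],0.02],
    [[0,0,0],0.02]
  ]
}}

```text
t: 24.75
eef_pos: [515.3, -48.3, 85.1]
tcp_rot: [-3.142, -0.0, -0.533]
ft_force: [1.8, 3.3, 5.3]
opening: 0.248
grip_force: 30.0
```

```bash
python3 st.py; python3 st.py
```

```text
24.9 [515.27 -48.32  85.05] [-3.1415e+00 -2.0000e-04 -5.3330e-01] [1.54 2.65 5.25] [ 0.678 -0.316  0.477] [0.038 0.035 0.02 ] 0.248 30.001080814981833 tau6 0.4602154903113842 j6 1.882954299276597
25.05 [515.27 -48.33  85.04] [-3.1415e+00 -2.0000e-04 -5.3330e-01] [1.88 3.45 5.22] [ 0.699 -0.314  0.449] [0.034 0.016 0.027] 0.245 30.001033647567965 tau6 0.46008012257516384 j6 1.8829398860534576
```

Emit:
{"op": "jog_arm", "data": {
  "motion": [
    [[0,0,0],0],
    [[0,0,0],0],
    [[0,0,0],0],
    [[0,0,0],0],
    [[0,0,-2],0]
  ],
  "grip": 0.45
}}

```text
t: 25.55
eef_pos: [515.0, -48.5, 86.8]
tcp_rot: [3.141, 0.001, -0.535]
ft_force: [-0.4, 0.4, -1.0]
opening: 0.546
grip_force: 0.0
```

Emit:
{"op": "jog_arm", "data": {
  "motion": [
    [[0,0,-20],0],
    [[0,0,-50],0],
    [[0,0,-90],0],
    [[0,0,-130],0],
    [[0,0,-160],0]
  ]
}}

```text
t: 26.05
eef_pos: [515.2, -48.5, 249.6]
tcp_rot: [-3.141, -0.002, -0.535]
ft_force: [0.5, 0.2, -1.0]
opening: 0.553
grip_force: 0.0
```

Emit:
{"op": "jog_arm", "data": {
  "motion": [
    [[40,-20,0],-0.1],
    [[60,-30,0],-0.25],
    [[80,-30,0],-0.4],
    [[80,-30,0],-0.5],
    [[80,-30,0],-0.5]
  ]
}}

```text
t: 26.55
eef_pos: [599.3, -63.6, 246.7]
tcp_rot: [-3.142, 0.001, -0.034]
ft_force: [-0.7, -0.6, 0.3]
opening: 0.55
grip_force: 0.0
```

```bash
python3 st.py
python3 - <<'E'
from h import *
p=shot("wrist","w8");np.save("w8.npy",p,allow_pickle=True)
c=proj(p,(530,-49,30));x0=int(min(max(c[0]-100,0),440));y0=int(min(max(c[1]-90,0),330));print(c,x0,y0)
cv2.imwrite("pics/w8c.png",cv2.resize(p["img"][y0:y0+150,x0:x0+200],None,fx=4,fy=4,interpolation=cv2.INTER_CUBIC))
E
```

```text
26.7 [598.96 -63.37 247.08] [ 3.1415e+00  2.0000e-04 -3.8000e-02] [ 0.37 -0.22 -0.01] [0.051 0.038 0.029] [0.037 0.02  0.009] 0.553 0.0 tau6 -0.045914266956970096 j6 1.393869928590761
[303.31370939 281.26459664] 203 191
```

View pics/w8c.png

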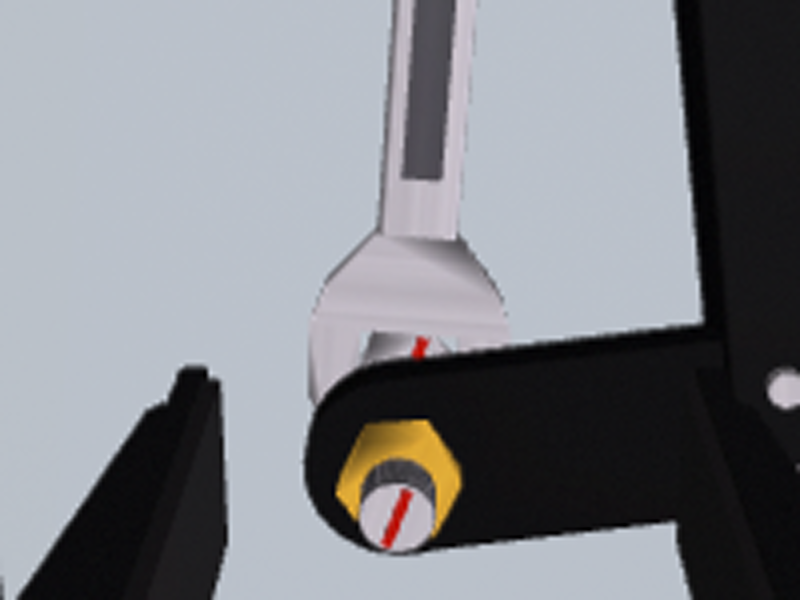

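The final view shows the spanner on the head, with its jaw back at row 332 and the mark at (420,348), and the gripper well clear. The bolt stripe runs (387,545)→(407,490). I'll compute its turn from that and hand in if it is within limits.

Run:
```python
from h import *
p=np.load("w8.npy",allow_pickle=True).item();c=lambda x,y:(203+x/4,191+y/4)
d=at(p,c(407,490),80)-at(p,c(387,545),80);a=np.arctan2(d[1],d[0])
print("turn",a+.04,"mark shift",24*abs(np.sin((a+.04)/2)))
if abs(a+.04)<.5: print(job_done())
```

```text
turn -0.3227639463635753 mark shift 3.8563770161525035
the job is handed in; nothing more can be done
None
```

The job is handed in, with no verdict returned: the spanner is on the head, the nut was tightened to about 0.46 N m by the arm's torque readings, the bolt's mark moved about 3.9 mm (limit 7.4 mm), and the gripper is open and clear.

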